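# Square up the slipped lane stop

## Robot

A 6-joint arm with a two-finger parallel gripper is mounted at the origin on the work surface. World frame = base frame: x ahead of the robot, y to its left, z up, the work surface at z = 0. Lengths are in m, angles in rad, forces in N, time in s.
With the tool pointing down it reaches from about 0.325 to 0.925 m from the base axis. Payload 3.1 kg.
Tool frame: the origin (TCP) lies midway between the tips of the shut fingers; the grasp point (between the pads) lies 19 mm behind it; x points along the fingers, y is the direction in which the jaws open and shut, and the axes are right-handed (so a half turn about x gives the same grasp; the last joint's range is limited). The gripper opens to 85 mm and grips with 20 to 120 N. Pads are 22 mm wide; open, the fingers measure 114 mm over their backs; the gripper's body (76 mm by 85 mm) begins 54 mm behind the grasp point. The pads swing forward as they close: fully open they stand 13 mm farther back than shut.
Start: joints at [-1.314, 0.217, 1.613, -0, 1.311, -0.112], TCP at [0.225, -0.583, 0.231] pointing down, gripper open.
Joint ranges: [-2.75, 2.75], [-0.78, 2.1], [0.31, 2.55], [-1.13, 4.27], [0.13, 2.63], [-2.58, 2.58]. Speed limits (rad/s): [2.79, 2.79, 3.14, 3.14, 3.14, 3.14].

## Interface

Orientations are given as a 3x3 rotation matrix whose columns are the frame's x, y, z axes.
In Python, from rig import manip, hand, planner, readout, vision, workorder gives the robot as it stands. The module is installed in compiled form; this text tells all that it offers. Calls block until the motion is done:
- manip.move_to(position, orientation): joint-space move of the TCP to a pose.
- manip.move_linear(position, speed=0.15, attitude=None, stop_force=None): straight line of the TCP; attitude=None keeps the orientation; speed is the mean speed in m/s. With stop_force (N) it stops when the force on the tool has changed by that much, and returns True; else False.
- manip.move_j(angles): joint-space move.
- hand.command_gripper(opening, effort=None): finger opening in m; effort is the grip in N (None keeps the last); returns when the fingers have stopped.
- manip.sleep(seconds).
- planner.ik(position, orientation): joint angles nearest the present ones, or None.
- readout.sense(): the state.
- vision.snapshot(name): name is "scene" or "side" or "wrist"; returns (picture, depth): 400x640x3 uint8, red, green, blue; 400x640 float32, m along the optical axis (not along the pixel's ray), 0 where there is no reading.
- vision.camera_model(name): a dict with "camera_matrix" (3x3 intrinsics, pixels), "k1" (the pictures are not rectified: a ray, as slopes to the right and down, at radius r is drawn at 1 + k1 r^2 times it, then the intrinsics apply), "R" (3x3) and "t" (3): a world point X has camera coordinates R X + t. Camera axes: x right, y down, z forward; pixel columns grow to the right and rows downward; lengths in m; the calibration is good to about 2 mm. A picture is of the moment at which its call begins: read the wrist's pose just before it. camera_model takes no time and is no camera call; for the wrist camera it gives the pose at the moment of the call.
A pose or a line that the arm cannot do raises manip.IKError and nothing moves.
- workorder.job_done(): hands the job in, once; it reports no verdict.
The state is a dict: "t": time; "qpos": joint angles; "qvel": joint speeds; "joint_torque": joint torques, N m; "eef_pos": TCP position; "eef_rot": TCP orientation; "wrist_force": force on the tool from outside, world axes, zero at the start; "torque": the same for the moment, N m; "grip_width": finger opening in m.
Only numpy, scipy, OpenCV 4.12 (cv2) and the standard library are available. Lean on these libraries where they do the work, as an engineer would, in place of code of your own. Each camera call takes 0.05 s, during which the arm holds its last target.

## Task

The stop at the end of the biscuit lane guide has slipped and leans in over the lane. Pull the push-on cap off the stop's pivot bolt and put it in the small steel tray, then take the braced square, lay it flat on the table and press it into the corner of guide rail and stop until one leg is flush along the rail and the other has swung the stop back square and is flush along it. Finish still gripping the square and pressing it firmly home against both, with only the square bearing on the stop, so that the fitter can tighten the bolt; leave the spanner and the two loose biscuits where they are.

Things in the scene. Friction and masses are not known exactly. Their poses are not given: they have to be found in the camera images.
- rail: stainless guide rail, smooth, 240 long, 30 wide, 35 high, fixed on the table. Origin: on the table at the inside corner where rail face and stop face meet once the stop is square. Lane-side face: plane x = 0 (bar fills x 0 to 30, y -30 to 210). y runs along the rail away from the corner; -x points out over the lane. The square goes in at x < 0, y > 0. The pivot bolt stands at x 15, y -6.
- stop: stainless stop bar, 12 thick, 34 high, reaching 205 out from the rail's face, on a lug 41 high under the pivot bolt. Origin: bolt axis, table level. Bar runs along its -x; lane-side face is y = +6. Square when its axes are parallel to the rail's; starts turned 0.08 to 0.20 rad, free end leaning to the rail's +y (45 at most). Turns stiffly (0.5 N m: 3 N at the end) and stays where pushed.
- cap: round grey plastic cap, 30 across, 30 tall, closed on top, pushed over the bolt head (19 across, 14 tall) and held by spring clips inside: 5 to 10 N straight up pulls it; free after 15 of lift. Origin: middle of its open lower rim, which stands 43 above the table on a washer; z is up through its closed top.
- tray: small open steel tray, 130 x 130, 25 high, walls and floor 3, loose (0.6 kg), standing on the table. Origin: middle of its underside.
- square: braced aluminium square lying flat, 20 thick, 0.45 kg: two legs 180 long, 22 wide, at right angles, with a diagonal brace. Origin: underside, below the brace's middle. Heel at x +70, y -70; one leg runs from it along +y (outer face x = +70), the other along -x (outer face y = -70). When home its axes are parallel to the rail's, the +y leg on the rail, the -x leg on the stop.
- square_brace (a point): middle of the square's brace, 10 above its underside. The brace is 14 wide and runs along the square's direction (1, 1), so it is gripped across (1, -1); 60 is free from it to the inner corner.
- square_heel (a point): outer corner (heel) of the square, on its underside, relieved by a 5 x 5 notch; lies at the rail's origin when the square is home
- spanner: dark steel spanner, 170 long, lying behind the rail; leave alone. Origin: on its underside near the middle.
- biscuit_a: loose brown biscuit, 56 across, 12 high; leave alone. Origin: middle of its underside.
- biscuit_b: the other loose biscuit, the same; leave alone.

How it is judged:
On the way:
1. the cap is off the bolt and lies in the tray, let go (x of cap in the frame of tray between -0.055 and 0.055 m and y of cap in the frame of tray between -0.055 and 0.055 m and z of cap in the frame of tray between -0.005 and 0.038 m and contact force between the arm and cap below 0.1 N and linear speed of cap below 0.03 m/s), for 0.2 s.
At the end, for the whole second after the job is handed in: Cap released in the tray. Square flat (within 4 mm of the table, 0.04 rad), heel within 3 mm of the corner, parallel to the rail within 0.02 rad; stop square within 0.02 rad. Gripped (over 2 N), pressing rail and stop with over 1.5 N each; arm clear of the stop; square at rest (all of step 1 and contact force between the fingers and square above 2 N and contact force between square and rail above 1.5 N and contact force between square and stop above 1.5 N and contact force between the arm and stop below 0.5 N and x of square_heel in the frame of rail between -0.003 and 0.003 m and y of square_heel in the frame of rail between -0.003 and 0.003 m and height (world z) of square_brace below 0.014 m and angle between square's own z axis and vertical below 0.04 rad and angle between the x axis of each of square, stop and the x axis of rail, either way round below 0.02 rad and linear speed of square below 0.02 m/s); the arm keeps its last pose, push and grip.
It fails at once if the spanner was shifted by more than 30 mm (distance of spanner from where it was at the start of the episode above 0.03 m).
It fails at once if the first biscuit was shifted by more than 30 mm (distance of biscuit_a from where it was at the start of the episode above 0.03 m).
It fails at once if the second biscuit was shifted by more than 30 mm (distance of biscuit_b from where it was at the start of the episode above 0.03 m).
It also fails if it takes over 64 s, if anything falls off the work surface, if the arm or the gripper's body presses on something with over 40 N, if the wrist force passes 120 N, or if a joint passes its speed limit or range.

## Working session

There is one attempt and no reset: what is moved stays moved. The work goes in short steps, each a Python script; the robot and the scene stay as the last script left them, time stands still between calls to the robot, and variables do not carry over. Pictures are saved under pics/ and viewed, and the job is handed in when it is done.

```bash
ls; mkdir -p pics
python3 - <<'E'
from rig import manip, hand, planner, readout, vision, workorder
import cv2,numpy as np
for n in ["scene","side","wrist"]:
    m=vision.camera_model(n); p,d=vision.snapshot(n)
    cv2.imwrite(f"pics/{n}0.png",p[:,:,::-1]); np.savez(f"{n}0.npz",p=p,d=d,**m)
    print(n,m)
s=readout.sense();print(s)
E
```

```text
pics
scene {'camera_matrix': array([[426.85230332,   0.        , 318.81296021],
       [  0.        , 426.85230332, 202.89981371],
       [  0.        ,   0.        ,   1.        ]]), 'k1': 0.03118094826961128, 'R': array([[-0.02673348,  0.99950457, -0.01661145],
       [ 0.77924881,  0.010428  , -0.62662791],
       [-0.62614424, -0.0296964 , -0.77914153]]), 't': array([ 0.02753963, -0.40261331,  1.48082707])}
side {'camera_matrix': array([[497.95822502,   0.        , 313.62645174],
       [  0.        , 497.95822502, 202.03913502],
       [  0.        ,   0.        ,   1.        ]]), 'k1': -0.021955412328492005, 'R': array([[-0.9462306 , -0.32348872,  0.00164215],
       [-0.19363936,  0.56232974, -0.80392106],
       [ 0.25913597, -0.76101269, -0.59473375]]), 't': array([0.53886344, 0.18052681, 1.04815906])}
wrist {'camera_matrix': array([[309.06884128,   0.        , 318.80871623],
       [  0.        , 309.06884128, 197.60509608],
       [  0.        ,   0.        ,   1.        ]]), 'k1': -0.013652239957669721, 'R': array([[ 0.36024192, -0.93285764, -0.00154503],
       [-0.89899
[... 240 characters left out ...]
31132658e+00, -1.12193808e-01]), 'qvel': array([ 7.44919540e-05, -3.79096311e-03, -5.40882915e-03, -1.00968249e-03,
        1.94969423e-04,  1.25691120e-03]), 'joint_torque': array([-4.59106809e-05, -3.97453701e+01, -3.04414773e+01, -1.74645343e-04,
        5.90468451e-03, -8.95880362e-06]), 'eef_pos': array([ 0.22517109, -0.58232911,  0.23022977]), 'eef_rot': array([[-4.62343057e-04,  3.60477433e-01, -9.32767820e-01],
       [ 1.89509401e-03, -9.32765929e-01, -3.60477641e-01],
       [-9.99998097e-01, -1.93434704e-03, -2.51880772e-04]]), 'wrist_force': array([ 0.10854181, -0.65102828, -0.28401484]), 'torque': array([-0.01384961,  0.05388974, -0.01963829]), 'grip_width': 0.08555777333628181}
```

View pics/scene0.png

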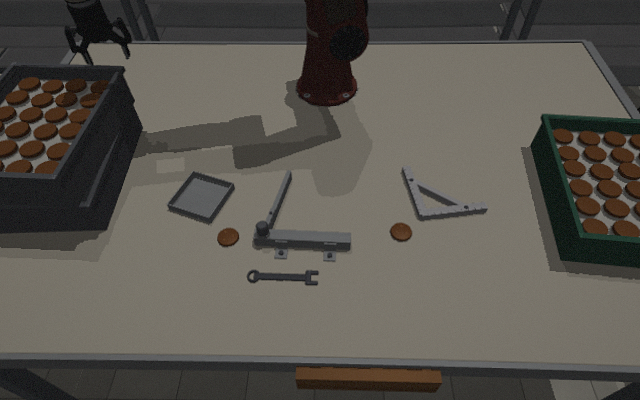

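View pics/side0.png

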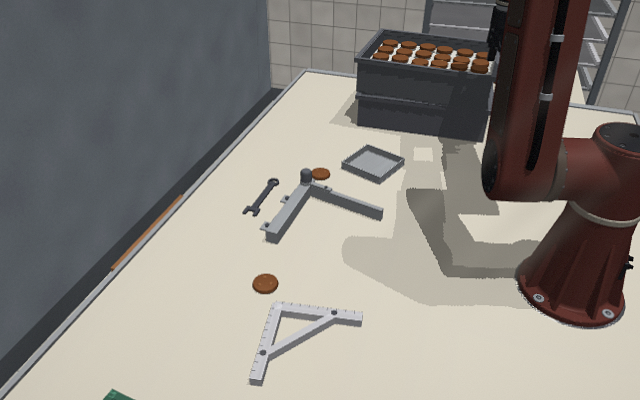

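View pics/wrist0.png

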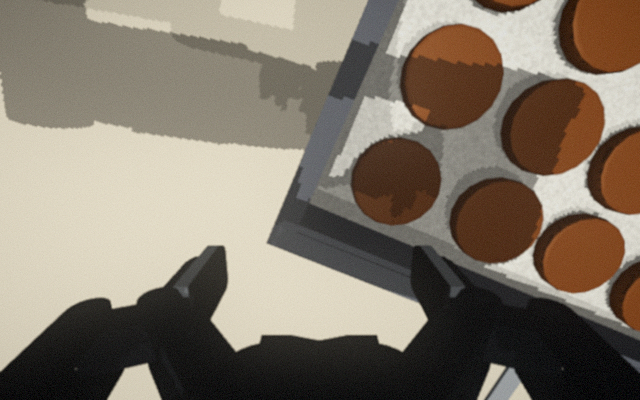

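The scene view shows the cap at (262,228), the rail running right from it to (350,242), and the stop going up to (290,172). The tray is at (201,197), the square's heel at (420,217), the biscuits at (228,237) and (400,231), and the spanner at (283,277). So the rail axes are close to the world axes. Next I'll measure from the depth images.

```bash
cat > H.py <<'E'
import numpy as np, cv2
def rays(m,uv):
    uv=np.asarray(uv,float).reshape(-1,2)
    K=m["camera_matrix"]; d=(uv-[K[0,2],K[1,2]])/[K[0,0],K[1,1]]
    s=d.copy()
    for _ in range(10): s=d/(1+m["k1"]*(s**2).sum(1,keepdims=True))
    return np.c_[s,np.ones(len(s))]
def at_z(m,uv,z):
    r=rays(m,uv)@m["R"]; c=-m["R"].T@m["t"]
    return c+r*((z-c[2])/r[:,2])[:,None]
def cloud(m,d):
    v,u=np.mgrid[:400,:640]
    X=rays(m,np.c_[u.ravel(),v.ravel()])*d.reshape(-1,1)
    P=((X-m["t"])@m["R"]).reshape(400,640,3); P[d==0]=np.nan
    return P
def proj(m,X):
    X=np.asarray(X,float).reshape(-1,3)@m["R"].T+m["t"]; s=X[:,:2]/X[:,2:]
    s=s*(1+m["k1"]*(s**2).sum(1,keepdims=True)); K=m["camera_matrix"]
    return s*[K[0,0],K[1,1]]+[K[0,2],K[1,2]]
def ortho(m,img,z,x0,x1,y0,y1,res=0.001):
    # rows: x increasing downward, cols: y increasing right
    xs=np.arange(x0,x1,res); ys=np.arange(y0,y1,res)
    Y,X=np.meshgrid(ys,xs); p=proj(m,np.c_[X.ravel(),Y.ravel(),np.full(X.size,z)])
    return cv2.remap(img,p[:,0].reshape(X.shape).astype(np.float32),p[:,1].reshape(X.shape).astype(np.float32),cv2.INTER_LINEAR)
def load(n):
    f=np.load(n+".npz"); return {k:f[k] for k in f.files}
E
python3 - <<'E'
from H import *
for n in ["scene0","side0"]:
    m=load(n); P=cloud(m,m["d"])
    # table height check
    sel=(P[...,0]>.4)&(P[...,0]<.9)&(abs(P[...,1])<.5)
    z=P[...,2][sel]; print(n,np.nanmedian(z),np.nanstd(z[abs(z)<.008]))
    M=sel&(P[...,2]>.007)&(P[...,2]<.1)
    k,lab,st,ce=cv2.connectedComponentsWithStats(M.astype(np.uint8))
    for i in range(1,k):
        if st[i,4]>40:
            q=P[lab==i]; print(i,st[i],np.round(np.r_[q.min(0),q.max(0),np.median(q,0)],3))
    img=m["p"][:,:,::-1]
    for z,nm in((.035,"rail"),):
        o=ortho(m,img,z,.35,.95,-.4,.4,.001); cv2.imwrite(f"pics/ortho_{n}.png",o)
E
```

```text
scene0 0.00027527460572544863 0.0019164110594123928
1 [ 402  167   86   53 1462] [0.401 0.219 0.007 0.573 0.425 0.026 0.528 0.29  0.02 ]
2 [167 170  68  52 756] [ 0.42  -0.417  0.007  0.588 -0.251  0.029  0.507 -0.335  0.018]
3 [ 253  170   98   80 2139] [ 0.427 -0.172  0.007  0.67   0.067  0.078  0.651 -0.091  0.035]
26 [390 222  22  19 295] [0.584 0.17  0.007 0.639 0.223 0.017 0.614 0.195 0.012]
27 [217 227  22  19 295] [ 0.607 -0.267  0.007  0.662 -0.215  0.017  0.637 -0.242  0.012]
37 [252 269  66  16 313] [ 0.728 -0.167  0.007  0.766 -0.011  0.013  0.744 -0.064  0.008]
side0 -0.0019031078232716516 0.0019848236734196726
1 [341 144  64  38 613] [ 0.421 -0.415  0.007  0.588 -0.247  0.027  0.504 -0.324  0.016]
2 [ 265  168  118   74 2129] [ 0.425 -0.263  0.007  0.682  0.074  0.073  0.63  -0.103  0.03 ]
14 [252 273  26  19 358] [0.585 0.173 0.007 0.635 0.227 0.014 0.609 0.202 0.01 ]
15 [ 249  301  110   84 2658] [0.4   0.222 0.007 0.57  0.429 0.023 0.519 0.293 0.018]
```

```bash
cat > fit.py <<'E'
from H import *
from scipy.optimize import minimize
def R2(a): return np.array([[np.cos(a),-np.sin(a)],[np.sin(a),np.cos(a)]])
def sq_mask_poly():
    o=np.array([[70,-70],[70,110],[48,110],[48,-48],[-110,-48],[-110,-70]])/1e3
    return o
def sdist(q): # distance outside the union of legs+brace (square frame)
    def box(p,c,h): 
        d=abs(p-c)-h; return np.hypot(*np.maximum(d,0).T)+np.minimum(d.max(1),0)
    a=box(q,np.array([.059,.02]),np.array([.011,.09])); b=box(q,np.array([-.02,-.059]),np.array([.09,.011]))
    qr=q@R2(-np.pi/4).T
    c=box(qr,np.zeros(2),np.array([.075,.007]))
    return np.minimum(np.minimum(a,b),c)
MP=np.array([[x,y] for x in np.arange(-.108,.07,.003) for y in np.arange(-.068,.11,.003)])
MP=MP[sdist(MP)<-.002]
def fit_square(pts,x0):
    from scipy.spatial import cKDTree
    T=cKDTree(pts)
    def cost(v):
        q=(pts-v[:2])@R2(v[2])
        d1=np.clip(sdist(q),0,.02)
        W=MP@R2(v[2]).T+v[:2]; d2=np.clip(T.query(W)[0]-.002,0,.02)
        return (d1**2).mean()*1e6+(d2**2).mean()*1e6
    best=None
    for a in x0[2]+np.linspace(-.3,.3,7):
        r=minimize(cost,[x0[0],x0[1],a],method="Nelder-Mead",options=dict(xatol=1e-5,fatol=1e-5,initial_simplex=[[x0[0],x0[1],a],[x0[0]+.01,x0[1],a],[x0[0],x0[1]+.01,a],[x0[0],x0[1],a+.1]]))
        if best is None or r.fun<best.fun: best=r
    return best.x,best.fun
def zrect(P,x,y,z):
    s=(P[...,0]>x[0])&(P[...,0]<x[1])&(P[...,1]>y[0])&(P[...,1]<y[1])&(P[...,2]>z[0])&(P[...,2]<z[1])
    return P[s]
if __name__=="__main__":
  for n in ["scene0","side0"]:
    m=load(n); P=cloud(m,m["d"]); print(n)
    q=zrect(P,(.38,.6),(.2,.45),(.012,.03)); print("sq",fit_square(q[:,:2],(.5,.31,0)),len(q))
    q=zrect(P,(.55,.72),(-.25,.1),(.062,.09)); print("cap",len(q),q.mean(0),(q.min(0)+q.max(0))/2, np.ptp(q,axis=0))
    q=zrect(P,(.58,.72),(-.13,.1),(.03,.045)); r=cv2.minAreaRect(q[:,:2].astype(np.float32)); print("rail",r,np.median(q[:,2]))
    q=zrect(P,(.40,.61),(-.25,.1),(.026,.045)); l=cv2.fitLine(q[:,:2].astype(np.float32),cv2.DIST_HUBER,0,.001,.001).ravel(); print("stop",l,np.arctan2(l[1],l[0]))
    q=zrect(P,(.38,.62),(-.45,-.23),(.006,.04)); print("tray",cv2.minAreaRect(q[:,:2].astype(np.float32)))
E
python3 fit.py
```

```text
scene0
sq (array([0.49169336, 0.30543238, 0.16291249]), np.float64(2.316403347891469)) 1319
cap 112 [ 0.64615016 -0.1471944   0.07140016] [ 0.64461895 -0.14777419  0.06982151] [0.02996475 0.02781517 0.0153692 ]
rail ((0.6448380947113037, -0.037711381912231445), (0.21109889447689056, 0.0758277028799057), 74.49595642089844) 0.03542551868980249
stop [ 0.9771509  -0.21254675  0.50738144 -0.1165189 ] -0.21418053
tray ((0.5160666704177856, -0.3136133551597595), (0.23591187596321106, 0.14140662550926208), 64.53276824951172)
side0
sq (array([0.49037092, 0.30853994, 0.16267778]), np.float64(0.7032176216292593)) 2450
cap 74 [ 0.63842807 -0.13894365  0.06782258] [ 0.6399014  -0.14105833  0.067474  ] [0.02895068 0.02847568 0.01092483]
rail ((0.6432980298995972, -0.03480713814496994), (0.21453224122524261, 0.07155996561050415), 74.45393371582031) 0.03211854881169453
stop [ 0.97742057 -0.21130319  0.51132315 -0.11235938] -0.21290806
tray ((0.5208690762519836, -0.30327439308166504), (0.20027442276477814, 0.14651133120059967), 68.25904083251953)
```

View pics/ortho_scene0.png

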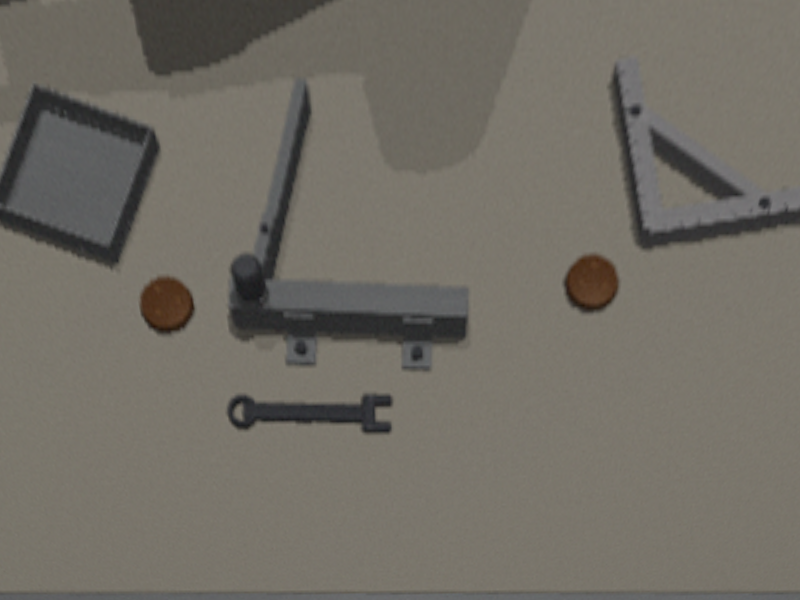

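```bash
cat >> H.py <<'E'
def down(yx,yy):
    n=np.hypot(yx,yy); y=np.array([yx/n,yy/n,0]); x=np.array([0,0,-1.]); return np.c_[x,y,np.cross(x,y)]
E
python3 - <<'E'
from rig import manip, hand, planner, readout, vision, workorder
from H import *
R=down(0,-1)
for p,r in [((.6,-.08,.26),R),((.645,-.144,.047),R),((.504,-.332,.01),R),((.49,.307,.02),down(np.cos(-.785+.163),np.sin(-.785+.163))),((.55,-.06,.02),down(1,-1)),((.55,-.06,.02),down(-1,1))]:
    print(p,planner.ik(p,r))
t0=readout.sense()["t"]
manip.move_to((.6,-.08,.26),R); manip.sleep(.3)
m=vision.camera_model("wrist"); p,d=vision.snapshot("wrist")
cv2.imwrite("pics/wrist1.png",p[:,:,::-1]); np.savez("wrist1.npz",p=p,d=d,**m)
s=readout.sense();print(s["t"],s["eef_pos"],s["wrist_force"])
o=ortho(m,p[:,:,::-1],.035,.4,.75,-.25,.15,.0006); cv2.imwrite("pics/ortho_w1.png",o);print(o.shape)
E
```

```text
(0.6, -0.08, 0.26) [-2.48454108e-01  1.53553483e-01  1.63239716e+00 -4.44089210e-16
  1.35564201e+00  1.32234222e+00]
(0.645, -0.144, 0.047) [-3.25772287e-01  4.89926356e-01  1.63106929e+00 -4.44089210e-16
  1.02059701e+00  1.24502404e+00]
(0.504, -0.332, 0.01) [-6.98735233e-01  4.45965346e-01  1.78360744e+00 -4.44089210e-16
  9.12019870e-01  8.72061094e-01]
(0.49, 0.307, 0.02) [ 4.38342299e-01  3.86737559e-01  1.84503178e+00 -4.44089210e-16
  9.09823316e-01  1.06034230e+00]
(0.55, -0.06, 0.02) [-2.35523324e-01  3.43719705e-01  1.90554482e+00 -4.44089210e-16
  8.92328129e-01  5.49874840e-01]
(0.55, -0.06, 0.02) None
2.7417 [ 0.59995472 -0.08037824  0.2599804 ] [ 0.96483076 -0.05077176  0.58292364]
(584, 667, 3)
```

View pics/wrist1.png

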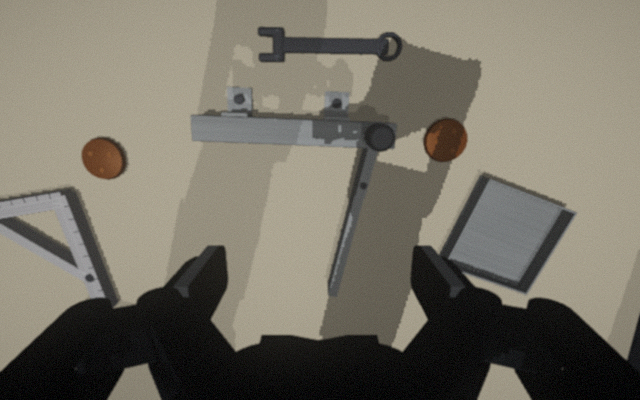

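View pics/ortho_w1.png

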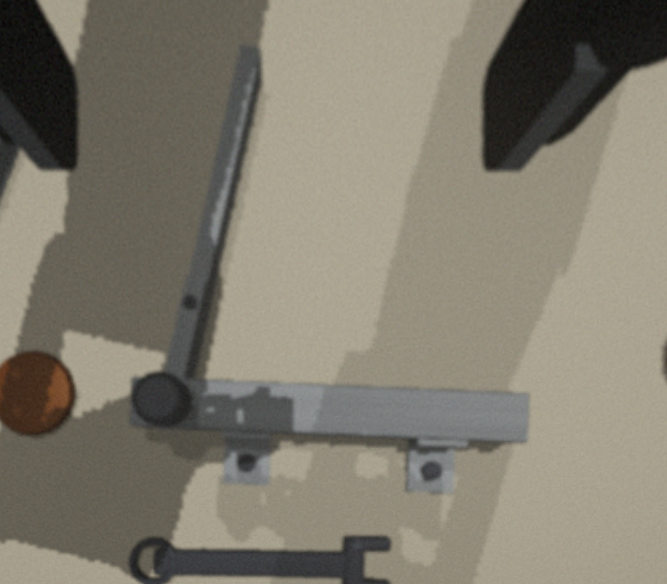

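Run:
```python
from fit import *
for n in ["wrist1","scene0","side0"]:
    m=load(n); P=cloud(m,m["d"]); print(n)
    q=zrect(P,(.55,.72),(-.25,.1),(.066,.09)); print("cap",len(q),(q.min(0)+q.max(0))/2,np.ptp(q,axis=0))
    # rail face edge: per-y-bin min x of top points
    q=zrect(P,(.6,.70),(-.10,.055),(.027,.045))
    b=np.round(q[:,1]/.005); lo=[];hi=[]
    for k in np.unique(b):
        s=q[b==k]
        if len(s)>6: lo.append((k*.005,np.sort(s[:,0])[:2].mean())); hi.append((k*.005,np.sort(s[:,0])[-2:].mean()))
    for e in (lo,hi):
        e=np.array(e); f=np.polyfit(e[:,0],e[:,1],1); r=e[:,1]-np.polyval(f,e[:,0]); g=abs(r)<2*r.std()+1e-4; f=np.polyfit(e[g,0],e[g,1],1); print("rail x=f(y)",f, "at y=-.14:",np.polyval(f,-.14),r.std())
    q=zrect(P,(.6,.70),(-.20,.12),(.031,.04)); print("rail y range",q[:,1].min(),q[:,1].max(), np.median(q[:,2]))
    q=zrect(P,(.4,.60),(-.2,.0),(.026,.042)); l=cv2.fitLine(q[:,:2].astype(np.float32),cv2.DIST_HUBER,0,.001,.001).ravel(); print("stop",l,np.arctan2(l[1],l[0]),q[:,0].min())
    q=zrect(P,(.38,.62),(-.45,-.23),(.017,.04)); h=cv2.convexHull(q[:,:2].astype(np.float32)); print("tray",(q.min(0)+q.max(0))/2,np.ptp(q,axis=0))
m=load("wrist1")
print("cap top px", at_z(m,[(379,137)],.073), "rail corner",at_z(m,[(191,115),(191,140)],.035))
```

```text
wrist1
cap 620 [ 0.64167765 -0.14773658  0.07089897] [0.02943939 0.02946959 0.00976061]
rail x=f(y) [0.04393495 0.6333188 ] at y=-.14: 0.6271679103362281 0.0003599130013370816
rail x=f(y) [0.04717909 0.66370703] at y=-.14: 0.6571019566124826 0.0017146143077817237
rail y range -0.17268668141956825 0.06718354758317463 0.034972623234293634
stop [ 0.97596794 -0.21791403  0.51666313 -0.11905846] -0.21967666 0.42642186199516247
tray [ 0.50477498 -0.33573182  0.02260067] [0.1652434 0.1613653 0.0111892]
scene0
cap 99 [ 0.64341926 -0.14777419  0.07186283] [0.02756537 0.02781517 0.01128654]
rail x=f(y) [0.04740924 0.63509135] at y=-.14: 0.6284540525047858 0.0011435323717134435
rail x=f(y) [0.0475559  0.66487376] at y=-.14: 0.6582159304935961 0.0016814919220054356
rail y range -0.17216962218881038 0.06699087665154761 0.03551191403143351
stop [ 0.9764294  -0.21583696  0.51338726 -0.11821131] -0.21754892 0.4265619128719837
tray [ 0.50399969 -0.33300121  0.02303441] [0.16860793 0.16360791 0.01203934]
side0
cap 55 [ 0.63874336 -0.14105833  0.06948661] [0.02629791 0.02847568 0.00689961]
rail x=f(y) [0.03868535 0.63205337] at y=-.14: 0.6266374174018542 0.000994777622164658
rail x=f(y) [0.03832461 0.65986595] at y=-.14: 0.6545005013958461 0.0015042117334699541
rail y range -0.16274595465120764 0.07096899968499068 0.03266006562525926
stop [ 0.97806567 -0.2082967   0.5207662  -0.11407061] -0.20983315 0.4260029103344698
tray [ 0.50327194 -0.33044271  0.02186083] [0.16407826 0.16730729 0.00965447]
cap top px [[ 0.64219109 -0.14554227  0.073     ]] rail corner [[0.66464085 0.06496154 0.035     ]
 [0.63618641 0.06805984 0.035     ]]
```

Run:
```python
from rig import manip, hand, planner, readout, vision, workorder
from H import *
R=down(0,-1)
manip.move_to((.6417,-.1475,.125),R)
hand.command_gripper(.06,60)
print(manip.move_linear((.6417,-.1475,.048),speed=.08,stop_force=6))
s=readout.sense();print(s["t"],s["eef_pos"],s["wrist_force"])
hand.command_gripper(.0,60)
s=readout.sense();print(s["t"],s["grip_width"],s["wrist_force"])
manip.move_linear((.6417,-.1475,.085),speed=.06)
s=readout.sense();print(s["t"],s["grip_width"],s["eef_pos"],s["wrist_force"])
manip.move_linear((.6417,-.1475,.15),speed=.15)
s=readout.sense();print(s["t"],s["grip_width"],s["wrist_force"])
m=vision.camera_model("wrist"); p,d=vision.snapshot("wrist")
cv2.imwrite("pics/wrist2.png",p[:,:,::-1]); np.savez("wrist2.npz",p=p,d=d,**m)
```

```text
False
4.9083 [ 0.64241997 -0.14772835  0.04884127] [ 0.20636556 -1.48487211 -0.26496895]
5.2917 0.028110350316163442 [-0.20568636  1.36833567  3.37863136]
6.0583 0.02836625119723139 [ 0.64139131 -0.14747017  0.08500345] [-0.08222932  0.72147553  0.1079322 ]
6.6417 0.028198980115230185 [ 0.47325136  0.28937218 -0.31872428]
```

View pics/wrist2.png

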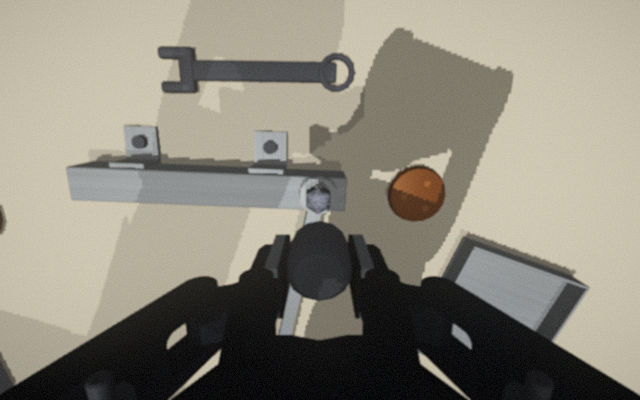

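The cap is held between the pads at (320,262), and the bolt at (318,195) is bare. Next I'll put the cap in the tray.

Run:
```python
from rig import manip, hand, planner, readout, vision, workorder
from H import *
R=down(0,-1)
c=(.5042,-.333)
manip.move_to((*c,.09),R)
print(manip.move_linear((*c,.011),speed=.1,stop_force=5))
s=readout.sense();print(s["t"],s["eef_pos"],s["wrist_force"])
hand.command_gripper(.05,60)
manip.move_linear((*c,.12),speed=.2)
m=vision.camera_model("wrist"); p,d=vision.snapshot("wrist")
cv2.imwrite("pics/wrist3.png",p[:,:,::-1]); np.savez("wrist3.npz",p=p,d=d,**m)
s=readout.sense();print(s["t"],s["grip_width"],s["wrist_force"])
P=cloud(m,d);
```

```text
True
8.4333 [ 0.50277149 -0.33146899  0.009138  ] [-0.38235269  0.64092223  4.77620634]
9.5333 0.05061354090637494 [-0.10745371  0.58667268 -0.211889  ]
```

View pics/wrist3.png

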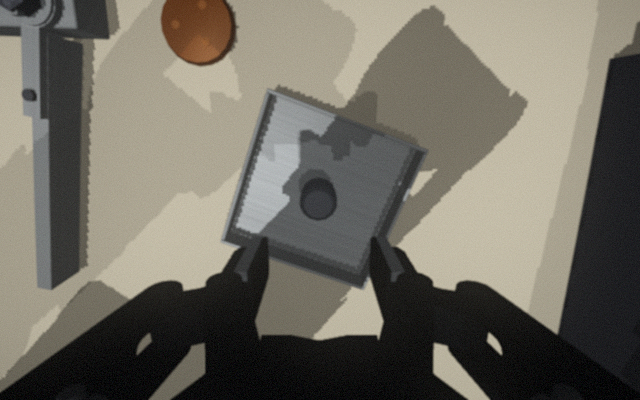

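The cap stands upright in the middle of the tray at (318,198), released. The square comes next, starting with a look from above it.

Run:
```python
from rig import manip, hand, planner, readout, vision, workorder
from fit import *
a=-np.pi/4+.163; R=down(np.cos(a),np.sin(a))
manip.move_to((.5042,-.333,.24),down(0,-1))
manip.move_to((.48,.295,.24),R); hand.command_gripper(.05); manip.sleep(.2)
m=vision.camera_model("wrist"); p,d=vision.snapshot("wrist")
cv2.imwrite("pics/wrist4.png",p[:,:,::-1]); np.savez("wrist4.npz",p=p,d=d,**m)
s=readout.sense();print(s["t"],s["eef_pos"],s["grip_width"],s["wrist_force"])
P=cloud(m,d); q=zrect(P,(.38,.6),(.2,.45),(.012,.03)); print("sq",fit_square(q[:,:2],(.49,.307,.163)),len(q))
o=ortho(m,p[:,:,::-1],.02,.36,.64,.15,.5,.0006); cv2.imwrite("pics/ortho_w4.png",o)
```

```text
12.7917 [0.4800579  0.2948814  0.23997728] 0.050045027965577325 [-0.63926288 -0.40513258  0.10548413]
sq (array([0.49020616, 0.30605715, 0.16319423]), np.float64(1.557317407452047)) 6936
```

View pics/wrist4.png

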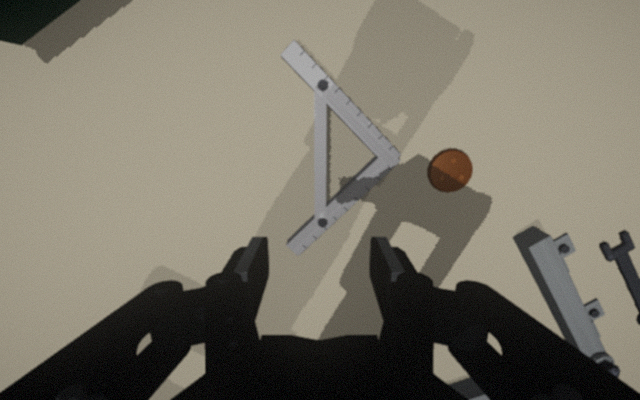

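Run:
```python
from rig import manip, hand, planner, readout, vision, workorder
from fit import *
m=load("wrist4"); print(at_z(m,[(321,90),(321,155),(321,218)],.02))
a=-np.pi/4+.163; R=down(np.cos(a),np.sin(a))
c=(.4903,.3062)
manip.move_to((*c,.09),R)
print(manip.move_linear((*c,.004),speed=.1,stop_force=6))
s=readout.sense();print(s["t"],s["eef_pos"],s["wrist_force"])
hand.command_gripper(0,100)
s=readout.sense();print(s["t"],s["grip_width"],s["eef_pos"],s["wrist_force"])
manip.move_linear((*c,.06),speed=.1)
manip.sleep(.1)
s=readout.sense();print(s["t"],s["grip_width"],s["eef_pos"],s["wrist_force"],s["torque"])
m=vision.camera_model("wrist"); p,d=vision.snapshot("wrist")
cv2.imwrite("pics/wrist5.png",p[:,:,::-1]); np.savez("wrist5.npz",p=p,d=d,**m)
```

```text
[[0.53536298 0.36580607 0.02      ]
 [0.49326424 0.30698812 0.02      ]
 [0.44779757 0.24345928 0.02      ]]
False
14.45 [0.49106176 0.30655444 0.00473704] [-0.89380424  0.43179505  0.13717897]
14.8833 0.011327128180062276 [0.49084546 0.30659596 0.00511301] [-1.99089435 -0.8261065   6.43273339]
15.6917 0.011268069363581986 [0.48923753 0.30566623 0.05877864] [ 6.56523117e-01 -1.63491156e-03 -3.85591184e+00] [ 0.04332721  0.082877   -0.00122306]
```

View pics/wrist5.png

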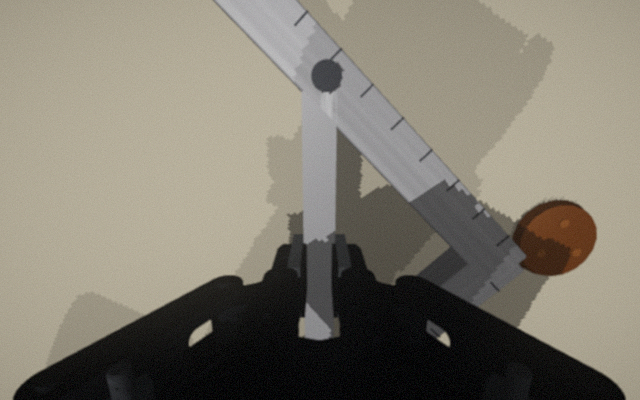

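The brace is gripped at column 319 and in line with the jaws. Next I'll carry the square over the lane and lower it clear of the stop.

```bash
cat >> fit.py <<'E'
PHI=-.044; O=np.array([.627,-.1415])
A=-np.pi/4+PHI
def tgt(dx,dy,z): # heel at (dx,dy) in rail frame
    return np.r_[O+R2(PHI)@np.array([-.07+dx,.07+dy]),z]
def inrail(p): return R2(PHI).T@(np.asarray(p)[:2]-O)-[-.07,.07]
E
python3 - <<'E'
from rig import manip, hand, planner, readout, vision, workorder
from fit import *
R=down(np.cos(A),np.sin(A))
manip.move_linear((.4903,.3062,.1),speed=.15)
manip.move_to(tgt(-.012,.06,.1),R); manip.sleep(.2)
s=readout.sense();print(s["t"],s["eef_pos"],inrail(s["eef_pos"]))
m=vision.camera_model("wrist"); p,d=vision.snapshot("wrist")
cv2.imwrite("pics/wrist6.png",p[:,:,::-1]); np.savez("wrist6.npz",p=p,d=d,**m)
P=cloud(m,d)
z0=s["eef_pos"][2]+.013
q=zrect(P,(.4,.75),(-.2,.25),(z0-.012,z0+.012)); print(len(q)); 
np.save("q6.npy",q)
# outer edge of the +y leg visible: lines
m=vision.camera_model("scene"); p,d=vision.snapshot("scene")
cv2.imwrite("pics/scene6.png",cv2.resize(p[130:300,180:480,::-1],None,fx=2.6,fy=2.6)); np.savez("scene6.npz",p=p,d=d,**m)
P=cloud(m,d); q=zrect(P,(.4,.75),(-.2,.25),(z0-.012,z0+.012)); print(len(q))
print(fit_square(q[:,:2],(*(s["eef_pos"][:2]),PHI)))
E
```

```text
17.575 [ 0.55079558 -0.00668726  0.09995114] [-0.01206051  0.06133035]
30886
1431
(array([ 0.55310112, -0.00938266, -0.04397973]), np.float64(8.374725115696455))
```

View pics/wrist6.png

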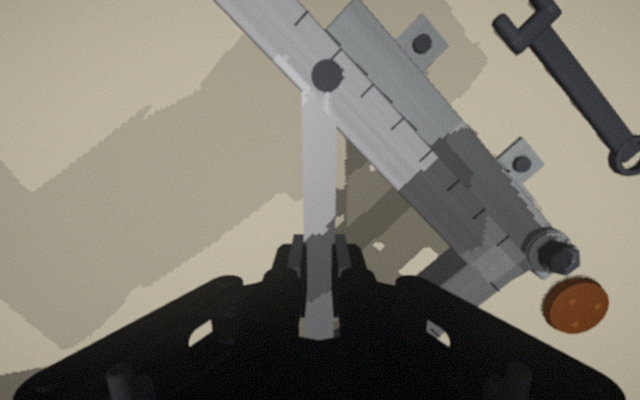

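View pics/scene6.png

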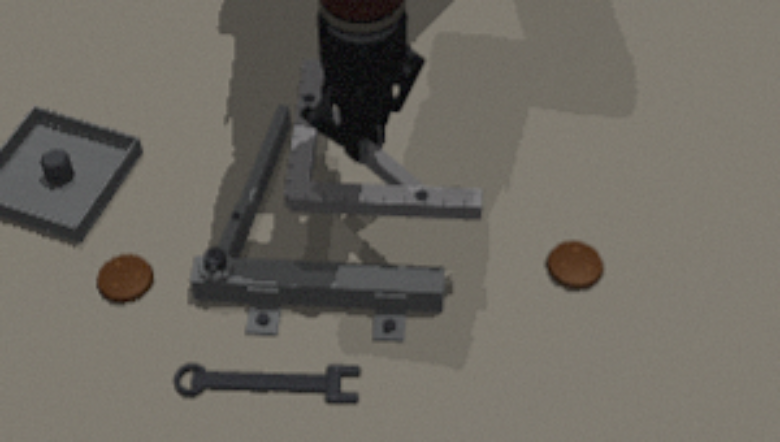

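The square hangs level over the lane, parallel to the rail and clear of the stop. Now lowering it.

Run:
```python
from rig import manip, hand, planner, readout, vision, workorder
from fit import *
def st(l):
    s=readout.sense();print(l,round(s["t"],2),"heel",np.round(inrail(s["eef_pos"])*1e3,2),"z",round(s["eef_pos"][2]*1e3,2),"F(rail)",np.round(R2(PHI).T@s["wrist_force"][:2],2),round(s["wrist_force"][2],2),"T",np.round(s["torque"],2),round(s["grip_width"],4))
manip.move_linear(tgt(-.012,.06,.03),speed=.12)
st("hover")
print(manip.move_linear(tgt(-.012,.06,.003),speed=.04,stop_force=7)); manip.sleep(.1)
st("down")
# toward rail
print(manip.move_linear(tgt(.006,.06,.0035),speed=.03,stop_force=6)); st("rail")
manip.sleep(.1); st("rail+")
```

```text
hover 18.41 heel [-11.3   59.92] z 30.45 F(rail) [0.27 0.76] -4.77 T [ 0.08  0.04 -0.02] 0.0112
True
down 19.11 heel [-12.36  60.02] z 5.08 F(rail) [0.91 0.2 ] 5.51 T [-0.02 -0.2  -0.01] 0.0111
True
rail 19.35 heel [-12.37  60.  ] z 5.1 F(rail) [-0.71 -0.08] 4.24 T [ 0.    0.   -0.01] 0.0111
rail+ 19.45 heel [-12.39  60.01] z 5.1 F(rail) [-0.55  1.29] 3.81 T [0.01 0.03 0.03] 0.0114
```

```bash
cat >> fit.py <<'E'
def st(l):
    from rig import readout
    s=readout.sense();print(l,round(s["t"],2),"heel",np.round(inrail(s["eef_pos"])*1e3,2),"z",round(s["eef_pos"][2]*1e3,2),"F(rail)",np.round(R2(PHI).T@s["wrist_force"][:2],2),round(s["wrist_force"][2],2),"T",np.round(s["torque"],2),round(s["grip_width"],4))
E
python3 - <<'E'
from rig import manip, hand, planner, readout, vision, workorder
from fit import *
manip.move_linear(tgt(-.012,.06,.005),speed=.04); manip.sleep(.1); st("z")
print(manip.move_linear(tgt(.006,.06,.005),speed=.03,stop_force=8)); st("rail")
manip.sleep(.1); st("rail+")
E
```

```text
z 19.8 heel [-12.4  60. ] z 5.09 F(rail) [-1.5   1.48] 5.08 T [ 0.07  0.22 -0.07] 0.0117
True
rail 20.04 heel [-12.39  60.02] z 5.1 F(rail) [-0.6  -0.23] 3.61 T [-0.   -0.14  0.  ] 0.0114
rail+ 20.14 heel [-12.38  60.01] z 5.11 F(rail) [-0.24  0.16] 2.77 T [-0.01 -0.16 -0.04] 0.0112
```

Run:
```python
from rig import manip, hand, planner, readout, vision, workorder
from fit import *
manip.move_linear(tgt(-.0124,.06,.0062),speed=.02); manip.sleep(.1); st("z")
for dx in (-.008,-.004,-.002,0,.001,.002,.003):
    manip.move_linear(tgt(dx,.06,.0060),speed=.03); st(dx)
    s=readout.sense()
    if (R2(PHI).T@s["wrist_force"][:2])[0]<-9: break
```

```text
z 20.49 heel [-12.78  60.05] z 5.63 F(rail) [0.73 0.9 ] -3.05 T [-0.02 -0.27  0.03] 0.0113
-0.008 20.79 heel [-8.27 60.07] z 5.67 F(rail) [-1.34 -0.9 ] -1.64 T [-0.02 -0.05 -0.02] 0.0114
-0.004 21.07 heel [-3.51 59.98] z 5.84 F(rail) [ 0.23 -0.64] -3.6 T [ 0.05 -0.15 -0.03] 0.0114
-0.002 21.32 heel [-1.84 60.01] z 5.83 F(rail) [ 0.55 -0.39] -3.73 T [-0.   -0.05 -0.01] 0.0112
0 21.57 heel [-1.17 59.97] z 5.63 F(rail) [-3.98 -0.19] -1.37 T [-0.01  0.48  0.01] 0.0112
0.001 21.82 heel [-1.14 60.  ] z 5.47 F(rail) [-6.53 -0.8 ] 0.24 T [-0.08  0.77 -0.02] 0.011
0.002 22.07 heel [-1.11 59.99] z 5.35 F(rail) [-8.99 -2.17] 2.73 T [-0.07  0.94  0.05] 0.0113
0.003 22.32 heel [-1.11 59.97] z 5.22 F(rail) [-10.86  -0.75] 3.63 T [-0.1   1.24  0.  ] 0.0113
```

Run:
```python
from rig import manip, hand, planner, readout, vision, workorder
from fit import *
manip.move_linear(tgt(.0012,.06,.0055),speed=.02); st("x")
for dy in (.05,.042,.036,.03,.024,.018,.012,.008,.005,.003):
    manip.move_linear(tgt(.0012,dy,.0055),speed=.03); st(dy)
    s=readout.sense()
    if (R2(PHI).T@s["wrist_force"][:2])[1]>12: break
```

```text
x 22.57 heel [-1.1  59.98] z 5.25 F(rail) [-7.05 -1.29] 3.17 T [-0.08  0.82  0.06] 0.0113
0.05 23.06 heel [-1.11 51.61] z 5.17 F(rail) [-7.38  4.21] 1.91 T [0.58 0.84 0.05] 0.0114
0.042 23.48 heel [-1.08 43.69] z 5.18 F(rail) [-7.32  4.9 ] 3.4 T [0.71 0.76 0.09] 0.0111
0.036 23.82 heel [-1.05 37.69] z 5.2 F(rail) [-7.44  3.82] 2.54 T [0.68 0.65 0.1 ] 0.0112
0.03 24.18 heel [-1.08 32.34] z 5.19 F(rail) [-6.29  6.55] 2.56 T [1.02 0.67 0.09] 0.0115
0.024 24.52 heel [-1.05 26.49] z 5.15 F(rail) [-6.62  6.08] 2.23 T [1.02 0.66 0.16] 0.0112
0.018 24.88 heel [-1.04 20.51] z 5.16 F(rail) [-6.5   6.12] 1.8 T [1.07 0.67 0.03] 0.0114
0.012 25.23 heel [-1.05 14.51] z 5.15 F(rail) [-5.83  6.32] 2.67 T [1.03 0.58 0.12] 0.0111
0.008 25.51 heel [-1.02 10.57] z 5.16 F(rail) [-6.52  6.81] 4.06 T [1.08 0.65 0.03] 0.0113
0.005 25.76 heel [-1.03  7.63] z 5.15 F(rail) [-6.09  7.  ] 3.26 T [1.02 0.63 0.06] 0.0114
0.003 26.01 heel [-1.03  5.75] z 5.15 F(rail) [-6.39  7.69] 3.79 T [1.23 0.55 0.09] 0.0112
```

Run:
```python
from rig import manip, hand, planner, readout, vision, workorder
from fit import *
for dy in (.001,-.001,-.003,-.0045,-.006,-.007,-.008):
    manip.move_linear(tgt(.0018,dy,.0057),speed=.02); st(dy)
    s=readout.sense()
    if (R2(PHI).T@s["wrist_force"][:2])[1]>14: break
m=vision.camera_model("wrist"); p,d=vision.snapshot("wrist")
cv2.imwrite("pics/wrist7.png",p[:,:,::-1]); np.savez("wrist7.npz",p=p,d=d,**m)
m=vision.camera_model("scene"); p,d=vision.snapshot("scene")
cv2.imwrite("pics/scene7.png",cv2.resize(p[150:270,220:380,::-1],None,fx=4.5,fy=4.5,interpolation=cv2.INTER_CUBIC)); np.savez("scene7.npz",p=p,d=d,**m)
m=vision.camera_model("side"); p,d=vision.snapshot("side")
cv2.imwrite("pics/side7.png",cv2.resize(p[140:260,240:400,::-1],None,fx=4.5,fy=4.5,interpolation=cv2.INTER_CUBIC)); np.savez("side7.npz",p=p,d=d,**m)
```

```text
0.001 26.27 heel [-1.02  4.07] z 5.17 F(rail) [-7.2   8.09] 3.65 T [1.27 0.73 0.07] 0.0112
-0.001 26.52 heel [-1.01  2.07] z 5.17 F(rail) [-7.09  6.92] 3.01 T [1.24 0.76 0.06] 0.0113
-0.003 26.77 heel [-1.1   0.71] z 5.16 F(rail) [-7.72  9.83] 3.43 T [1.53 0.72 0.15] 0.0114
-0.0045 27.02 heel [-1.25  0.5 ] z 5.13 F(rail) [-7.08 13.93] 3.89 T [2.05 0.66 0.26] 0.0114
-0.006 27.27 heel [-1.47  0.1 ] z 5.1 F(rail) [-7.11 16.17] 5.71 T [2.55 0.63 0.37] 0.0113
```

View pics/wrist7.png

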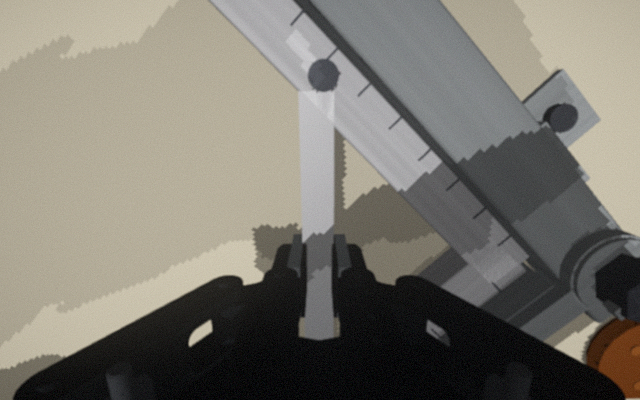

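View pics/scene7.png

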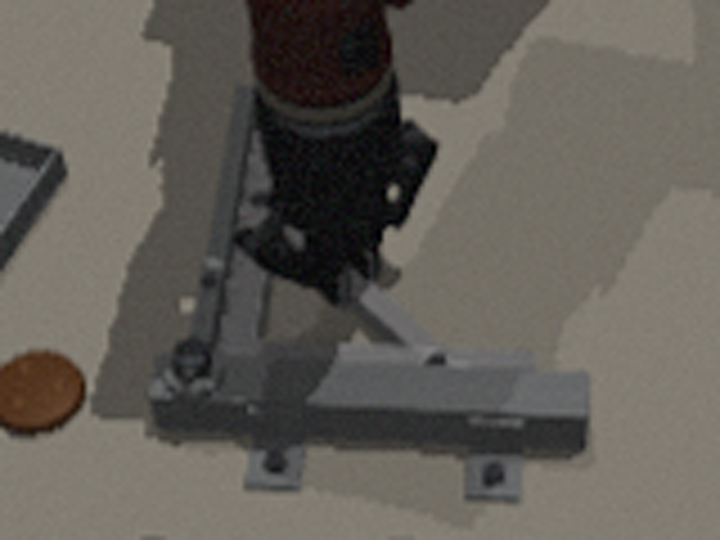

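View pics/side7.png

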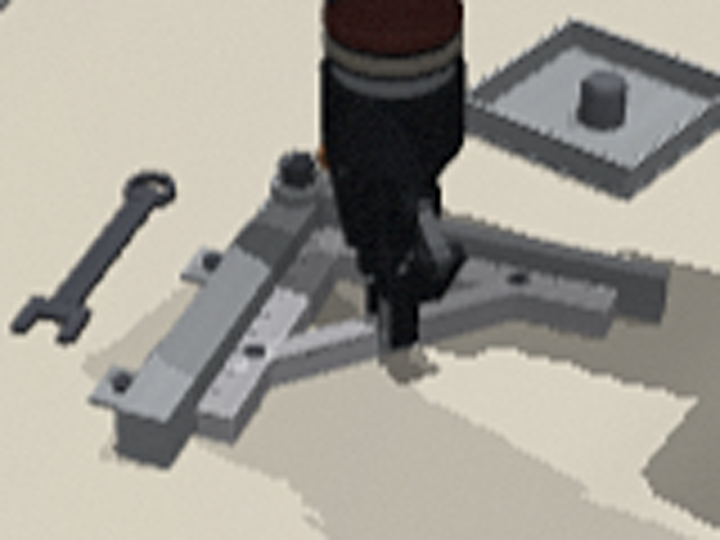

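Run:
```python
from rig import manip, hand, planner, readout, vision, workorder
from fit import *
s=readout.sense(); R=s["eef_rot"]; print("tool yaw err",np.arctan2(R[1,1],R[0,1])-A, "tilt",R[:,0])
m=load("wrist7"); p=m["p"]
cv2.imwrite("pics/crop7.png",cv2.resize(p[0:290,290:600,::-1],None,fx=2.5,fy=2,interpolation=cv2.INTER_NEAREST))
P=cloud(m,m["d"])
for n,zr in (("leg",(.015,.025)),("rail",(.03,.04))):
    q=zrect(P,(.5,.75),(-.12,.12),zr); l=(q[:,:2]-O)@R2(PHI)
    l=l[(l[:,1]>.03)&(abs(l[:,0])<.05)]
    b=np.round(l[:,1]/.004); E=[]
    for k in np.unique(b):
        t=np.sort(l[b==k][:,0])
        if len(t)>20: E.append((k*.004, np.percentile(t,99) if n=="leg" else np.percentile(t,1)))
    E=np.array(E); print(n,np.polyfit(E[:,0],E[:,1],1)); print(np.round(E*1e3,1).tolist())
```

```text
tool yaw err -0.00032919713203005685 tilt [-0.01713734  0.01101204 -0.9997925 ]
leg [-0.07202311  0.00498971]
[[32.0, -0.3], [36.0, -0.3], [40.0, -0.3], [44.0, -0.3], [48.0, -0.4], [52.0, -0.4], [56.0, -0.4], [60.0, -0.4], [64.0, -0.4], [68.0, -0.4], [72.0, -0.4], [76.0, -0.4], [80.0, -0.4], [84.0, -0.5], [88.0, -0.4], [92.0, -0.5], [96.0, -0.5], [100.0, -0.5], [104.0, -0.5], [108.0, -0.5], [112.0, -0.5], [116.0, -0.5], [120.0, -0.5], [124.0, -0.7], [128.0, -0.6], [132.0, -0.6], [136.0, -0.7], [140.0, -0.6], [144.0, -0.6], [148.0, -0.6], [152.0, -2.1], [156.0, -6.2], [160.0, -9.9], [164.0, -13.7], [168.0, -17.5], [172.0, -21.5]]
rail [-0.00348385 -0.00031623]
[[32.0, -0.7], [36.0, -0.6], [40.0, -0.6], [44.0, -0.4], [48.0, -0.4], [52.0, -0.5], [56.0, -0.5], [60.0, -0.5], [64.0, -0.5], [68.0, -0.5], [72.0, -0.5], [76.0, -0.5], [80.0, -0.6], [84.0, -0.5], [88.0, -0.6], [92.0, -0.6], [96.0, -0.6], [100.0, -0.6], [104.0, -0.6], [108.0, -0.6], [112.0, -0.6], [116.0, -0.6], [120.0, -0.8], [124.0, -0.9], [128.0, -0.9], [132.0, -0.8], [136.0, -0.8], [140.0, -0.9], [144.0, -0.9]]
```

View pics/crop7.png

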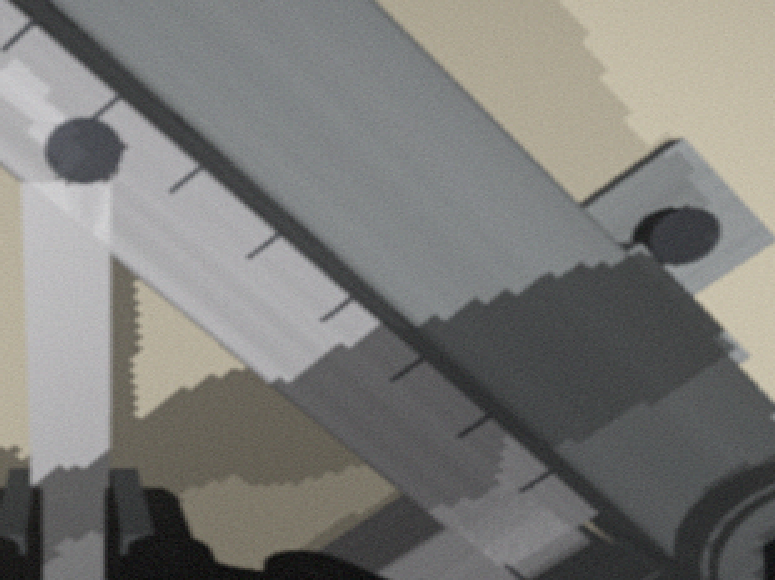

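Run:
```python
from rig import manip, hand, planner, readout, vision, workorder
from fit import *
manip.move_linear(tgt(.0045,-.006,.0055),speed=.02); st("a")
manip.move_linear(tgt(.0045,-.0048,.0055),speed=.02); manip.sleep(.2); st("b")
R=readout.sense()["eef_rot"]; print("tilt",R[:,0])
for n in ("wrist","scene","side"):
    m=vision.camera_model(n); p,d=vision.snapshot(n); np.savez(n+"8.npz",p=p,d=d,**m)
    P=cloud(m,d); q=zrect(P,(.38,.75),(-.2,.15),(.01,.03)); l=(q[:,:2]-O)@R2(PHI)
    k=(l[:,0]<-.004)&(l[:,0]>-.17)&(l[:,1]>.005)&(l[:,1]<.17); k&=sdist(l+[.07,-.07])<-.003
    c,*_=np.linalg.lstsq(np.c_[l[k]-[-.07,.07],np.ones(k.sum())],q[k,2],rcond=None); print(n,"square plane slopes,z",c,k.sum())
    q=zrect(P,(.38,.62),(-.25,-.05),(.028,.041)); l=(q[:,:2]-O)@R2(PHI); k=(l[:,1]<.02)&(l[:,1]>-.03)&(l[:,0]<-.02)
    f=cv2.fitLine(l[k].astype(np.float32),cv2.DIST_HUBER,0,.001,.001).ravel(); print("  stop angle in rail est frame",np.arctan(f[1]/f[0]),"y at x=-.1",f[3]+(-.1-f[2])*f[1]/f[0],k.sum(),l[k][:,0].min())
```

```text
a 27.7 heel [-1.46  0.08] z 5.09 F(rail) [-14.75  16.29] 14.03 T [2.47 1.68 0.33] 0.0113
b 28.15 heel [-1.23  0.34] z 5.08 F(rail) [-14.28  12.89] 11.82 T [2.09 1.64 0.24] 0.0118
tilt [-0.02311639  0.00992904 -0.99968347]
wrist square plane slopes,z [ 0.00032369 -0.00034054  0.02015599] 19802
  stop angle in rail est frame 0.0068822834 y at x=-.1 -0.0009820772 522 -0.029203272096192695
scene square plane slopes,z [-0.00102545  0.00441053  0.02091599] 390
  stop angle in rail est frame 0.019511715 y at x=-.1 -0.006617957 225 -0.20554298939337454
side square plane slopes,z [-0.00869284  0.00367249  0.01752638] 452
  stop angle in rail est frame -0.0024424742 y at x=-.1 -0.003212102 197 -0.20613377867977165
```

Run:
```python
from fit import *
out=[]
for n in ("scene8","side8"):
    m=load(n); img=m["p"][:,:,::-1]
    gx=np.arange(-.23,.045,.0004); gy=np.arange(-.05,.10,.0004)   # rows x, cols y
    Y,X=np.meshgrid(gy,gx); W=np.c_[X.ravel(),Y.ravel()]@R2(PHI).T+O
    pp=proj(m,np.c_[W,np.full(len(W),.034)]); pp=pp.reshape(*X.shape,2).astype(np.float32)
    o=cv2.remap(img,pp[...,0],pp[...,1],cv2.INTER_CUBIC)
    for y in (0,-.012): 
        c=int((y+.05)/.0004); o[::6,c]=(0,0,255)
    r=int(.23/.0004); o[r,::6]=(0,255,0)
    out.append(cv2.resize(o,None,fx=1,fy=.85))
cv2.imwrite("pics/rf8.png",np.hstack(out)); print(out[0].shape)
```

```text
(585, 376, 3)
```

View pics/rf8.png

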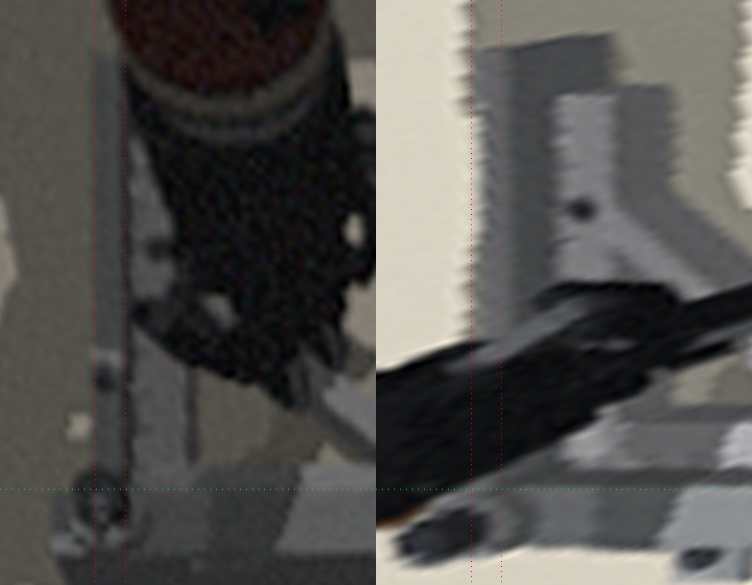

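```bash
cat > edge.py <<'E'
from fit import *
import sys
def run(n,bands):
    m=load(n); g=cv2.cvtColor(m["p"],cv2.COLOR_RGB2GRAY)
    gx=np.arange(-.20,-.005,.001); gy=np.arange(-.03,.03,.00025)
    Y,X=np.meshgrid(gy,gx); W=np.c_[X.ravel(),Y.ravel()]@R2(PHI).T+O
    pp=proj(m,np.c_[W,np.full(len(W),.034)]).reshape(*X.shape,2).astype(np.float32)
    o=cv2.remap(g,pp[...,0],pp[...,1],cv2.INTER_CUBIC).astype(float); o=cv2.GaussianBlur(o,(0,0),sigmaX=3,sigmaY=4)
    G=np.gradient(o,axis=1)
    for x0,x1,c in bands:
        k=(gx>x0)&(gx<x1); j=np.where(abs(gy-c)<.004)[0]
        e=np.abs(G[k][:,j]); ye=gy[j][e.argmax(1)]; f=np.polyfit(gx[k],ye,1); r=ye-np.polyval(f,gx[k]); h=abs(r)<.0015; f=np.polyfit(gx[k][h],ye[h],1)
        print(n,"edge~",c,"slope",round(f[0],4),"y@-.1",round(np.polyval(f,-.1)*1e3,2),"sd",round(r.std()*1e3,2),h.sum(), "sign",np.sign(np.median(G[k][:,j][np.arange(k.sum()),e.argmax(1)])))
if __name__=="__main__":
    s=sys.argv[1]
    run("scene"+s,[(-.195,-.075,-.012),(-.195,-.01,-.012),(-.05,-.01,0),(-.195,-.01,0.001)])
    run("side"+s,[(-.185,-.08,-.010),(-.185,-.08,.004)])
E
python3 edge.py 8
```

```text
scene8 edge~ -0.012 slope 0.0087 y@-.1 -13.26 sd 0.33 119 sign -1.0
scene8 edge~ -0.012 slope 0.003 y@-.1 -13.46 sd 0.76 172 sign -1.0
scene8 edge~ 0 slope 0.0201 y@-.1 1.89 sd 0.36 40 sign 1.0
scene8 edge~ 0.001 slope 0.0141 y@-.1 2.45 sd 1.71 112 sign 1.0
side8 edge~ -0.01 slope -0.0582 y@-.1 -11.67 sd 1.97 64 sign -1.0
side8 edge~ 0.004 slope 0.0153 y@-.1 4.14 sd 0.27 104 sign -1.0
```

```bash
cat > edge2.py <<'E'
from fit import *
import sys
def run(n,z,x0,x1,c,w=.004,axis="stop"):
    m=load(n); g=cv2.cvtColor(m["p"],cv2.COLOR_RGB2GRAY)
    gx=np.arange(x0,x1,.001); gy=np.arange(c-w,c+w,.00025)
    Y,X=np.meshgrid(gy,gx); L=np.c_[X.ravel(),Y.ravel()]
    if axis=="rail": L=L[:,::-1]
    W=L@R2(PHI).T+O
    pp=proj(m,np.c_[W,np.full(len(W),z)]).reshape(*X.shape,2).astype(np.float32)
    o=cv2.remap(g,pp[...,0],pp[...,1],cv2.INTER_CUBIC).astype(float); o=cv2.GaussianBlur(o,(0,0),sigmaX=3,sigmaY=4)
    e=np.abs(np.gradient(o,axis=1))[:,4:-4]; a=e.argmax(1); ye=gy[4:-4][a]
    f=np.polyfit(gx,ye,1); r=ye-np.polyval(f,gx); h=abs(r)<2*r.std(); f=np.polyfit(gx[h],ye[h],1)
    sl=f[0] if axis=="stop" else -f[0]
    print(n,axis,z,c,"rot(rel PHI)",round(sl,4),"pos@mid mm",round(np.polyval(f,gx.mean())*1e3,2),"sd",round(r.std()*1e3,2),h.sum())
if __name__=="__main__":
    s=sys.argv[1]
    print("stop edges"); run("side"+s,.034,-.19,-.08,.004); run("scene"+s,.034,-.195,-.075,-.0125)
    print("square -x leg"); run("side"+s,.02,-.175,-.095,.003); run("side"+s,.02,-.17,-.125,.025); run("scene"+s,.02,-.06,-.03,.022)
    print("rail edges"); run("side"+s,.035,.06,.2,0,axis="rail"); run("side"+s,.035,.06,.2,.03,axis="rail"); run("scene"+s,.035,.03,.2,0.0,axis="rail"); run("scene"+s,.035,.03,.2,0.03,axis="rail"); run("wrist"+s,.035,.03,.14,0,axis="rail");run("wrist"+s,.02,.03,.14,0,axis="rail")
E
python3 edge2.py 8
python3 - <<'E'
from fit import *
m=load("side8")
cv2.imwrite("pics/c8.png",cv2.resize(m["p"][150:240,290:400,::-1],None,fx=7,fy=6,interpolation=cv2.INTER_CUBIC))
E
```

```text
stop edges
side8 stop 0.034 0.004 rot(rel PHI) 0.016 pos@mid mm 3.63 sd 0.3 107
scene8 stop 0.034 -0.0125 rot(rel PHI) 0.0075 pos@mid mm -13.58 sd 0.32 114
square -x leg
side8 stop 0.02 0.003 rot(rel PHI) 0.0002 pos@mid mm 3.78 sd 0.67 80
side8 stop 0.02 0.025 rot(rel PHI) 0.0087 pos@mid mm 26.58 sd 0.14 46
scene8 stop 0.02 0.022 rot(rel PHI) 0.0073 pos@mid mm 21.3 sd 0.14 30
rail edges
side8 rail 0.035 0 rot(rel PHI) 0.0036 pos@mid mm -2.1 sd 0.13 126
side8 rail 0.035 0.03 rot(rel PHI) -0.0018 pos@mid mm 28.21 sd 0.81 139
scene8 rail 0.035 0.0 rot(rel PHI) -0.0009 pos@mid mm 0.29 sd 1.01 154
scene8 rail 0.035 0.03 rot(rel PHI) -0.002 pos@mid mm 30.26 sd 0.82 166
wrist8 rail 0.035 0 rot(rel PHI) -0.0303 pos@mid mm -2.2 sd 0.75 111
wrist8 rail 0.02 0 rot(rel PHI) 0.0082 pos@mid mm -1.16 sd 0.08 108
```

View pics/c8.png

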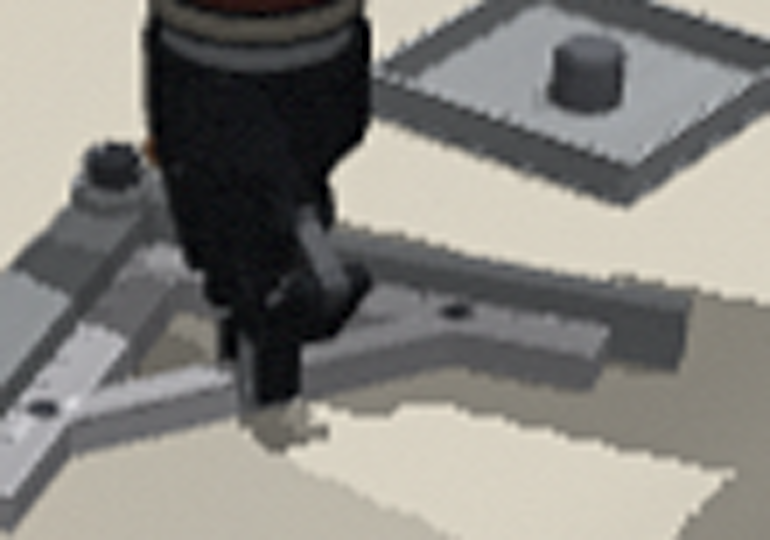

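Run:
```python
import fit, edge2
from edge2 import run
import numpy as np
m=0
print("rail"); 
run("wrist1",.035,.0,.2,0,axis="rail"); run("wrist1",.035,.03,.2,.03,axis="rail"); run("scene0",.035,.03,.2,0,axis="rail"); run("side0",.035,.03,.2,0,axis="rail"); 
# stop frame: origin bolt; put O at bolt, PHI=-.2185
b=fit.O+fit.R2(fit.PHI)@np.array([.015,-.006])
for mod in (edge2,): mod.PHI=-.2185; mod.O=b
print("stop (rel -.2185)")
for n in("wrist1","scene0","side0"):
    for c in(.006,-.006): run(n,.034,-.205,-.09,c)
```

```text
rail
wrist1 rail 0.035 0 rot(rel PHI) 0.0034 pos@mid mm -1.12 sd 0.56 193
wrist1 rail 0.035 0.03 rot(rel PHI) -0.001 pos@mid mm 29.67 sd 1.68 170
scene0 rail 0.035 0 rot(rel PHI) 0.0051 pos@mid mm 0.38 sd 0.6 161
side0 rail 0.035 0 rot(rel PHI) 0.0022 pos@mid mm -2.12 sd 0.08 160
stop (rel -.2185)
wrist1 stop 0.034 0.006 rot(rel PHI) -0.0072 pos@mid mm 6.73 sd 0.12 111
wrist1 stop 0.034 -0.006 rot(rel PHI) -0.0012 pos@mid mm -5.69 sd 0.15 113
scene0 stop 0.034 0.006 rot(rel PHI) -0.0022 pos@mid mm 7.11 sd 0.16 110
scene0 stop 0.034 -0.006 rot(rel PHI) -0.0056 pos@mid mm -5.32 sd 0.19 105
side0 stop 0.034 0.006 rot(rel PHI) 0.0 pos@mid mm 8.5 sd 0.0 38
side0 stop 0.034 -0.006 rot(rel PHI) -0.0014 pos@mid mm -3.58 sd 0.11 115
```

```bash
python3 - <<'E'
from rig import manip, hand, planner, readout, vision, workorder
from fit import *
manip.move_linear(tgt(.0050,-.0045,.0058),speed=.01); st("a"); manip.sleep(.8); st("b")
for n in ("wrist","scene","side"):
    m=vision.camera_model(n); p,d=vision.snapshot(n); np.savez(n+"9.npz",p=p,d=d,**m)
cv2.imwrite("pics/side9.png",cv2.resize(load("side9")["p"][120:300,220:440,::-1],None,fx=3.5,fy=3.3,interpolation=cv2.INTER_CUBIC))
st("c")
E
python3 edge2.py 9
```

```text
a 28.55 heel [-1.19  0.42] z 5.07 F(rail) [-13.94  13.03] 10.95 T [1.95 1.7  0.22] 0.0114
b 29.35 heel [-1.18  0.41] z 5.09 F(rail) [-14.93  11.87] 12.21 T [1.9  1.67 0.18] 0.0113
c 29.5 heel [-1.2   0.41] z 5.07 F(rail) [-15.66  12.27] 11.42 T [1.94 1.69 0.25] 0.0113
stop edges
side9 stop 0.034 0.004 rot(rel PHI) 0.0142 pos@mid mm 3.77 sd 0.35 104
scene9 stop 0.034 -0.0125 rot(rel PHI) 0.0122 pos@mid mm -13.69 sd 0.4 114
square -x leg
side9 stop 0.02 0.003 rot(rel PHI) -0.0061 pos@mid mm 3.82 sd 0.58 80
side9 stop 0.02 0.025 rot(rel PHI) 0.0096 pos@mid mm 26.67 sd 0.2 46
scene9 stop 0.02 0.022 rot(rel PHI) -0.0049 pos@mid mm 21.28 sd 0.11 27
rail edges
side9 rail 0.035 0 rot(rel PHI) 0.0035 pos@mid mm -2.11 sd 0.09 133
side9 rail 0.035 0.03 rot(rel PHI) -0.0015 pos@mid mm 28.21 sd 0.83 139
scene9 rail 0.035 0.0 rot(rel PHI) -0.0059 pos@mid mm 0.52 sd 1.11 158
scene9 rail 0.035 0.03 rot(rel PHI) 0.0004 pos@mid mm 30.36 sd 1.1 150
wrist9 rail 0.035 0 rot(rel PHI) -0.0146 pos@mid mm -2.68 sd 0.73 107
wrist9 rail 0.02 0 rot(rel PHI) 0.0068 pos@mid mm -1.07 sd 0.08 109
```

View pics/side9.png

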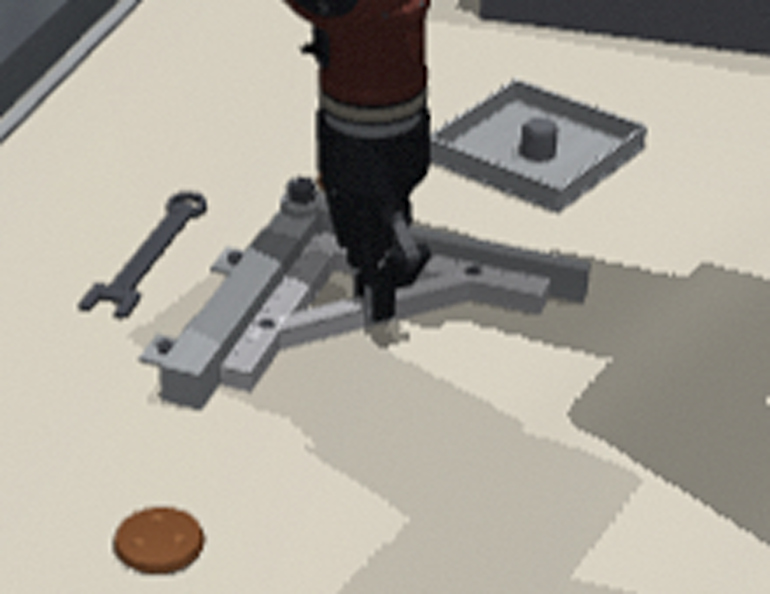

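The leg is flush along the rail and the stop is within about 0.01 rad of square. I'll ease the downward force so that table friction can't carry the push meant for the stop, then recheck.

```bash
python3 - <<'E'
from rig import manip, hand, planner, readout, vision, workorder
from fit import *
for z in (.0068,.0078,.0088):
    manip.move_linear(tgt(.0052,-.0045,z),speed=.01); manip.sleep(.15); st(z)
    if readout.sense()["wrist_force"][2]<4: break
manip.sleep(.5); st("end")
for n in ("wrist","scene","side"):
    m=vision.camera_model(n); p,d=vision.snapshot(n); np.savez(n+"10.npz",p=p,d=d,**m)
m=load("wrist10");P=cloud(m,m["d"]); q=zrect(P,(.38,.75),(-.2,.15),(.01,.03)); l=(q[:,:2]-O)@R2(PHI)
k=sdist(l+[.07,-.07])<-.003
c,*_=np.linalg.lstsq(np.c_[l[k]-[-.07,.07],np.ones(k.sum())],q[k,2],rcond=None); print("plane",c)
E
python3 edge2.py 10
```

```text
0.0068 29.9 heel [-1.13  0.48] z 5.31 F(rail) [-13.37  12.48] 6.3 T [1.84 1.48 0.17] 0.0114
0.0078 30.3 heel [-1.18  0.47] z 5.73 F(rail) [-11.68  11.53] 3.44 T [1.81 1.41 0.17] 0.0111
end 30.8 heel [-1.2   0.48] z 5.72 F(rail) [-11.05  11.69] 2.85 T [1.83 1.33 0.13] 0.0112
plane [-0.00869931 -0.00024516  0.02076598]
stop edges
side10 stop 0.034 0.004 rot(rel PHI) 0.0136 pos@mid mm 3.76 sd 0.45 105
scene10 stop 0.034 -0.0125 rot(rel PHI) 0.0114 pos@mid mm -13.48 sd 0.41 115
square -x leg
side10 stop 0.02 0.003 rot(rel PHI) 0.0092 pos@mid mm 2.49 sd 0.54 74
side10 stop 0.02 0.025 rot(rel PHI) 0.0336 pos@mid mm 25.38 sd 0.21 46
scene10 stop 0.02 0.022 rot(rel PHI) -0.0119 pos@mid mm 21.15 sd 0.13 30
rail edges
side10 rail 0.035 0 rot(rel PHI) 0.0027 pos@mid mm -2.09 sd 0.11 132
side10 rail 0.035 0.03 rot(rel PHI) -0.0014 pos@mid mm 28.21 sd 0.81 139
scene10 rail 0.035 0.0 rot(rel PHI) 0.0031 pos@mid mm 0.59 sd 1.06 158
scene10 rail 0.035 0.03 rot(rel PHI) 0.002 pos@mid mm 30.45 sd 0.75 162Traceback (most recent call last):
  File "edge2.py", line 19, in <module>
    print("rail edges"); run("side"+s,.035,.06,.2,0,axis="rail"); run("side"+s,.035,.06,.2,.03,axis="rail"); run("scene"+s,.035,.03,.2,0.0,axis="rail"); run("scene"+s,.035,.03,.2,0.03,axis="rail"); run("wrist"+s,.035,.03,.14,0,axis="rail");run("wrist"+s,.02,.03,.14,0,axis="rail")
                                                                                                                                                                                                      ~~~^^^^^^^^^^^^^^^^^^^^^^^^^^^^^^^^^^^^^^
  File "edge2.py", line 12, in run
    f=np.polyfit(gx,ye,1); r=ye-np.polyval(f,gx); h=abs(r)<2*r.std(); f=np.polyfit(gx[h],ye[h],1)
                                                                        ~~~~~~~~~~^^^^^^^^^^^^^^^
    raise TypeError("expected non-empty vector for x")
TypeError: expected non-empty vector for x
```

Run:
```python
from rig import manip, hand, planner, readout, vision, workorder
from fit import *
manip.move_linear(tgt(.0052,-.0048,.0063),speed=.01); manip.sleep(.4); st("end")
m=vision.camera_model("wrist"); p,d=vision.snapshot("wrist"); np.savez("wrist11.npz",p=p,d=d,**m)
P=cloud(m,d); q=zrect(P,(.38,.75),(-.2,.15),(.01,.03)); l=(q[:,:2]-O)@R2(PHI)
k=sdist(l+[.07,-.07])<-.003
c,*_=np.linalg.lstsq(np.c_[l[k]-[-.07,.07],np.ones(k.sum())],q[k,2],rcond=None); print("plane",c)
from edge2 import run
run("wrist11",.02,.03,.14,0,axis="rail")
st("last")
if abs(c[:2]).max()<.02 and abs(c[2]-.02)<.003: workorder.job_done(); print("handed in")
```

```text
end 31.65 heel [-1.19  0.4 ] z 5.11 F(rail) [-14.32  12.65] 9.41 T [1.98 1.58 0.16] 0.0109
plane [-6.95149606e-05 -4.79527542e-04  2.01716298e-02]
wrist11 rail 0.02 0 rot(rel PHI) 0.0058 pos@mid mm -1.06 sd 0.08 108
last 31.7 heel [-1.18  0.41] z 5.13 F(rail) [-13.99  13.16] 9.54 T [2.04 1.6  0.15] 0.011
the job is handed in; nothing more can be done
handed in
```

I handed the job in at about 32 s of the 64 s allowed; no verdict is reported. The cap is off the bolt and stands upright, released, in the middle of the tray. The square lies flat, gripped by its brace, pressed into the corner of rail and stop, and it has swung the stop back.

Last checks:
- **Square:** flat to under 0.001 rad, with its top at 20.2 mm. It is about 0.003–0.005 rad off parallel to the rail. The heel is within about 1.2 mm of the corner as I estimated it; at -1.2 mm the leg was already touching the rail.
- **Push:** the wrist felt about 14 N towards the rail and 13 N towards the stop. The stop figure includes some friction, so the force on the stop itself is less but should still be well over 1.5 N. I could not measure it directly.
- **Stop:** it went slightly past square, by about 0.008–0.010 rad, against 0.02 allowed. The scene and side cameras disagreed by a few mrad, and the wrist camera could not see the stop by then.
- **Leave-alone items:** nothing touched the spanner or the biscuits, and none looked moved in the pictures. I did not re-measure them.
- **False stops:** two force-guarded moves stopped before moving, so I did the pressing in small steps, watching the force.

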